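Close a digestion vessel with the slipping capping tool

ROBOT

A 7-joint arm with a two-finger parallel gripper is mounted at the origin on the work surface. World frame = base frame: x ahead of the robot, y to its left, z up, the work surface at z = 0. Lengths are in m, angles in rad, forces in N, time in s.
With the tool pointing down it reaches from about 0.425 to 0.925 m from the base axis. Payload 6.8 kg.
Tool frame: the origin (TCP) lies midway between the tips of the shut fingers; the grasp point (between the pads) lies 19 mm behind it; z points along the fingers, y is the line along which they close (so a half turn about z gives the same grasp; the last joint's range is limited). The gripper opens to 85 mm and grips with 20 to 120 N. Pads are 22 mm wide; open, the fingers measure 114 mm over their backs; the gripper's body (76 mm by 85 mm) begins 54 mm behind the grasp point. The pads swing forward as they close: fully open they stand 13 mm farther back than shut.
Start: joints at [-1.246, 0.477, 0.022, 1.555, -0.011, 1.109, -0.083], TCP at [0.283, 0.613, 0.231] pointing down, gripper open.
Joint ranges: [-2.96, 2.96], [-0.34, 2.1], [-1.41, 1.46], [0.24, 2.44], [-1.37, 4.51], [0.17, 1.92], [-2.96, 2.96]. Speed limits (rad/s): [2.39, 2.39, 3.14, 3.14, 3.14, 3.14, 3.14].

INTERFACE

Orientations are given as a unit quaternion [w, x, y, z].
In Python, from station import * gives the robot as it stands. The module is installed in compiled form; this text tells all that it offers.
- The arm moves only by the shell command python3 -m jog 'ROWS' [OPENING] [FORCE]. ROWS is JSON, a list of rows, each an object of numbers: "x", "y", "z": the shift along the tool's x, y, z in m; "ax", "ay", "az": the turn, a rotation vector about the tool's x, y, z in rad. In form: [{"x": .., "y": .., "z": .., "ax": .., "ay": .., "az": ..}, ...]. A call has 1 to 12 rows; each row is the pose to reach, as a shift and turn from the pose commanded when the call began, along the tool's axes at that moment; what a row does not reach only later rows make up. A row lasts 1/10 s, in which the tool goes at most 50 mm and 8.59 degrees, less where a joint would pass 70% of its speed; a pose out of reach is approached as far as the arm can. A call with a gripper value outside its range is refused whole. OPENING is the opening, from 0 (shut) to 1 (fully open), set as the call begins (- or left out, the last holds). The fingers move at their own pace and stop on an object; FORCE is the grip in N (left out, the last holds). Time passes only in rows, so rows that repeat a pose let the fingers close. It gives the time, the measured TCP pose, the force, the opening and the grip force at its end, in the units of the state.
- get_obs(): the state, without advancing time (a new reading comes with each control period).
- read_camera(name): name is "scene" or "top" or "wrist"; returns the picture (400x640x3 uint8, red, green, blue); there is no depth.
- camera_params(name): a dict with "K" (3x3 intrinsics, pixels), "origin" and "attitude" of the camera in the world. Camera axes: x right, y up, looking along -z (the intrinsics and any distortion apply to the point x, -y, -z); pixel columns grow to the right and rows downward; lengths in m; the calibration is good to about 2 mm. A picture is of the moment at which its call begins: read the wrist's pose just before it. camera_params takes no time and is no camera call; for the wrist camera it gives the pose at the moment of the call.
- hand_in(): hands the job in; it is judged then, once.
The state is a dict: "t": time; "q": joint angles; "joint_vel": joint speeds; "joint_torque": joint torques, N m; "eef_pos": TCP position; "tool_rot": TCP orientation; "contact_force": force on the tool from outside, world axes, zero at the start; "torque": the same for the moment, N m; "gripper_width": opening from 0.0 (shut) to 1.0 (fully open); "grasp_force": force on a finger pad.
Only numpy, scipy, OpenCV 4.12 (cv2) and the standard library are available. Lean on these libraries where they do the work, as an engineer would, in place of code of your own. Each camera call takes 0.05 s, during which the arm holds its last target. There are 200 camera calls.

TASK

Close the green-capped vessel in the rotor with the capping tool that lies on the hood floor: stand the tool over the green cap's lugs, let go, and take it afresh by its square grip from straight above. Turn it clockwise until the cap is tight and the tool's clutch slips, and stop there, well before it has slipped an eighth of a turn. Then lift the tool off, stand it upright (socket down) on the blue mat and let go, without disturbing the other loose things about.

Things in the scene. Friction and masses are not known exactly. Their poses are not given: they have to be found in the camera images.
- tool_center (a point): capping tool, 96 mm long, 0.24 kg; this point is on its axis, half-way along; x axis from the socket to the grip end. At first it lies on the disc and one grip flat, axis level 22 mm above the floor, grip end within 50 degrees of pointing to -x. Upright on a flat surface this point is 48 mm above it. On the green cap the disc rests on the cap's top, this point 30 mm above it, and the tool stands by itself.
- tool_grip (a point): middle of the tool's black grip, 44 x 44 mm square and 50 mm long, from -2 to +48 mm along the tool's x axis. Its flats face this point's y and z axes, which turn with the grip; x as the tool's. The grip is joined to neck and socket through a slipping clutch.
- tool_socket (a point): claw end of the tool's steel socket, on the axis, 48 mm from the centre; axes as the centre's. Four claws 18 mm long, between radii 15 and 22 mm, 10 mm wide, on the diagonals between the y and z axes; above them a disc 44 mm diameter and 8 mm thick, then a neck 24 mm diameter, 20 mm long, up to the grip.
- clutch (a joint): how far the grip has slipped round on the tool, rad; 0 at the start, grows when the grip is turned clockwise (seen from the grip end) against more than 0.35 N m, and stays where it is left. Below that torque (either way) grip and socket turn together. 0.79 is an eighth of a turn.
- cap_top (a point): centre of the top face of the green cap, on its turning axis, 142 mm above the floor; z up. Round core 26 mm diameter and 24 mm high, with four lugs.
- cap_lugs (a point): middle of the green cap's lugs, 11 mm below its top: 6 mm wide, 18 mm high, reaching to 19.5 mm radius along this point's x and y axes. The tool's claws go down between them when the tool's y axis is in line with this x or y axis, to within 0.2 rad; midway they have about 0.25 rad of free turn either way before they meet the lugs.
- cap (a joint): turn of the green cap, rad, growing clockwise seen from above; starts between 0.3 and 1.3, runs easily (0.06 N m) and is tight against its stop at 2.9. It stays at the same height and where it is left.
- rotor: fixed round rotor, 250 mm diameter; origin at the centre of its underside, z up. Eight vessels 36 mm diameter on a circle of 92 mm radius, 45 degrees apart, the green-capped one on its x axis; seven have tight white caps shaped like the green one, tops 142 mm up. In the middle a lifting column with a black knob 40 mm diameter, top 190 mm up.
- mat_top (a point): centre of the top of the flat blue mat, fixed to the floor, 150 (along its x) x 130 mm, 4 mm thick.
- wash_bottle: white wash bottle with red cap, 62 mm diameter, 175 mm tall; origin under its centre. Bystander.
- amber_bottle: amber bottle with blue cap, 68 mm diameter, 150 mm tall; origin under its centre. Bystander.
- beaker: glass beaker, 70 mm diameter, 85 mm tall; origin under its centre. Bystander.
- jar: small jar with white lid, 60 mm diameter, 60 mm tall; origin under its centre. Bystander.
- spare_vessel: spare white vessel with white cap, standing, 39 mm diameter, 130 mm tall; origin under its centre. Bystander.
- spare_cap: spare white cap lying near one corner of the blue mat, 39 mm across, 24 mm tall; origin under its centre. Bystander.
- crucible: small white porcelain bowl, 50 mm diameter, 35 mm tall; origin under its centre. Bystander.
- spatula: thin steel spatula lying flat, 175 mm long along its x, 12 mm wide, 4 mm thick; origin under its middle. Bystander.
Not all that is in view belongs to the job. Leave any purple look-alike of the part that bears tool_center alone.

How it is judged:
By the outcome, as a careful person would: the job done as asked, in the order asked, and still so for the second after the job is handed in, with the robot touching nothing.
It also fails if it takes over 72 s, if anything falls off the work surface, if the arm or the gripper's body presses on something with over 40 N, if the wrist force passes 120 N, or if a joint passes its speed limit or range.

## Working session

There is one attempt and no reset: what is moved stays moved. The work goes in short steps, Python scripts to look and compute and a shell command to move; the robot and the scene stay as the last step left them, time stands still between calls to the robot, and variables do not carry over. Pictures are saved under pics/ and viewed, at most 10 in all, crops included, and the job is handed in when it is done.

```bash
mkdir -p pics; cat > h.py <<'E'
from station import *
import numpy as np, cv2, json
from scipy.spatial.transform import Rotation as R
def quat(q): return R.from_quat(np.roll(np.array(q,float),-1))
def att(a):
    a=np.array(a,float)
    return R.from_matrix(a) if a.shape==(3,3) else quat(a)
def ray(c,u,v):
    K=np.array(c['K']); d=c.get('dist',None)
    p=np.array([[[u,v]]],float)
    n=cv2.undistortPoints(p,K,None if d is None else np.array(d,float))[0,0]
    return np.array(c['origin'],float), att(c['attitude']).apply([n[0],-n[1],-1])
def onz(c,u,v,z):
    o,d=ray(c,u,v); return o+d*(z-o[2])/d[2]
def proj(c,P):
    p=att(c['attitude']).inv().apply(np.atleast_2d(P)-np.array(c['origin'])); K=np.array(c['K'])
    q=np.c_[p[:,0]/-p[:,2],-p[:,1]/-p[:,2]]
    return q*[K[0,0],K[1,1]]+[K[0,2],K[1,2]]
def snap(n,f):
    c=camera_params(n); im=cv2.cvtColor(read_camera(n),cv2.COLOR_RGB2BGR); cv2.imwrite('pics/'+f,im)
    json.dump({k:np.array(v).tolist() if not isinstance(v,str) else v for k,v in c.items()},open('pics/'+f[:-4]+'.json','w'))
    return c,im
def load(f):
    return json.load(open('pics/'+f[:-4]+'.json')),cv2.imread('pics/'+f)
E
python3 - <<'E'
from h import *
for n in('scene','top','wrist'):
    c,_=snap(n,n+'0.png'); print(n,c)
print(get_obs())
E
```

```text
scene {'K': array([[428.07741382,   0.        , 315.52789115],
       [  0.        , 428.07741382, 196.14738109],
       [  0.        ,   0.        ,   1.        ]]), 'origin': array([0.95790992, 0.77635674, 0.9540741 ]), 'attitude': array([0.20897044, 0.09100349, 0.37620413, 0.89806468])}
top {'K': array([[448.95156706,   0.        , 308.3851258 ],
       [  0.        , 448.95156706, 206.14884305],
       [  0.        ,   0.        ,   1.        ]]), 'origin': array([ 0.31795751, -0.0132556 ,  1.33838502]), 'attitude': array([ 0.704294  ,  0.06725804, -0.06622333, -0.70360557])}
wrist {'K': array([[334.43012378,   0.        , 316.93487772],
       [  0.        , 334.43012378, 199.50381096],
       [  0.        ,   0.        ,   1.        ]]), 'origin': array([0.21998104, 0.64123557, 0.37147701]), 'attitude': array([ 0.83471456, -0.11396582, -0.07197657,  0.53393143])}
{'t': 0.15, 'q': array([-1.24609842,  0.4776504 ,  0.02234864,  1.55617655, -0.01151218,
        1.1093104 , -0.08307848]), 'joint_vel': array([-8.27943870e-04, -2.59939269e-03,  1.10385344e-03, -3.15946958e-03,
        1.79232541e-03, -1.10716572e-05,  1.07811987e-03]), 'joint_torque': array([ 3.04043650e-03, -5.96922791e+01,  1.61013834e+00, -2.81494081e+01,
        1.26137567e-02,  6.51532231e-03, -9.87589999e-06]), 'eef_pos': array([0.28292046, 0.61236123, 0.23054234]), 'tool_rot': array([-1.07875506e-04,  2.14697982e-01,  9.76680232e-01, -7.00077847e-04]), 'contact_force': array([ 0.75914361, -0.14242187, -0.65810738]), 'torque': array([-0.01950928,  0.01033562, -0.05767278]), 'grasp_force': 0.0, 'gripper_width': 1.0019036285161749}
```

View pics/top0.png

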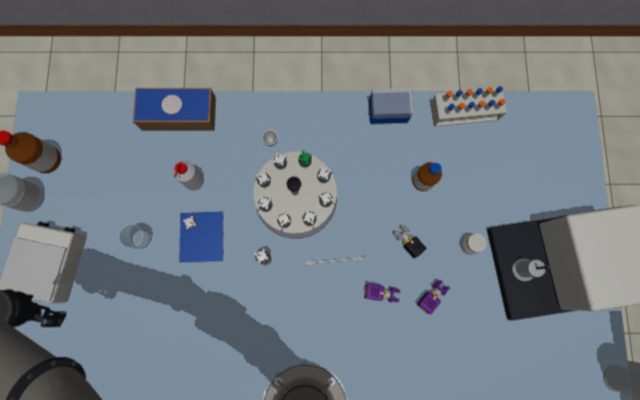

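View pics/scene0.png

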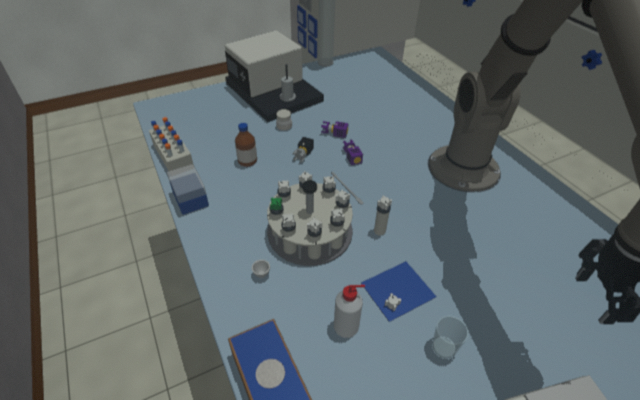

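The top view shows the tool with its black grip at (414,245) and socket at (400,232). The green cap is at (305,158), the mat at (201,237) with the spare cap at (190,222), and the purple decoys at (380,292) and (433,297). The scene view agrees.

```bash
python3 - <<'E'
from h import *
c,im=load('top0.png'); s,_=load('scene0.png')
P=lambda n,u,v,z,k=c:print(n,np.round(onz(k,u,v,z),3))
P('grip',414,245,.03);P('socket',399,231,.022);P('purple1',381,292,.022);P('purple2',433,297,.022)
hsv=cv2.cvtColor(im,cv2.COLOR_BGR2HSV)
def blob(lo,hi,roi):
    m=cv2.inRange(hsv,lo,hi); z=np.zeros_like(m); x0,y0,x1,y1=roi; z[y0:y1,x0:x1]=m[y0:y1,x0:x1]
    ys,xs=np.nonzero(z); return z,xs,ys
z,xs,ys=blob((45,100,30),(85,255,255),(280,130,330,180)); print('green',xs.min(),xs.max(),ys.min(),ys.max(),xs.mean(),ys.mean())
P('cap',xs.mean(),ys.mean(),.135)
z,xs,ys=blob((105,150,60),(125,255,255),(170,200,235,270))
b=cv2.boxPoints(cv2.minAreaRect(np.c_[xs,ys].astype(np.float32)));print('mat',b)
for p in b:P('matc',*p,.004)
P('mat',*b.mean(0),.004)
P('knob',294,185,.19);P('knobS',310,187,.19,s);P('capS',276,206,.135,s)
P('sparecap',190,222,.02);P('sparev',262,256,.12);P('washS',350,293,.17,s);P('jar',475,242,.06);P('amber',430,170,.145)
P('tg S',305,147,.03,s);P('beaker',135,237,.04)
# grip black
m=cv2.inRange(hsv,(0,0,0),(180,255,45));ys,xs=np.nonzero(m[225:262,395:430]);print('blk',xs.mean()+395,ys.mean()+225,len(xs))
E
```

```text
grip [ 0.453 -0.319  0.03 ]
socket [ 0.495 -0.279  0.022]
purple1 [ 0.318 -0.221  0.022]
purple2 [ 0.304 -0.369  0.022]
green 299 310 151 164 304.65346534653463 157.52475247524754
cap [ 0.686 -0.001  0.135]
mat [[180. 212.]
 [222. 212.]
 [222. 261.]
 [180. 261.]]
matc [0.555 0.377 0.004]
matc [0.555 0.25  0.004]
matc [0.408 0.244 0.004]
matc [0.408 0.368 0.004]
mat [0.481 0.31  0.004]
knob [0.594 0.026 0.19 ]
knobS [0.606 0.044 0.19 ]
capS [0.694 0.018 0.135]
sparecap [0.522 0.34  0.02 ]
sparev [0.414 0.114 0.12 ]
washS [0.664 0.358 0.17 ]
jar [ 0.459 -0.487  0.06 ]
amber [ 0.648 -0.345  0.145]
tg S [ 0.459 -0.301  0.03 ]
beaker [0.475 0.493 0.04 ]
blk 414.23636363636365 247.29545454545456 220
```

```bash
cat >> h.py <<'E'
def go(p,yh,tilt=0,xh=None,ref=None):
    """rows from now to TCP p; y (pinch) heading deg, z tilted from down by tilt deg towards tool-x heading (yh+90)"""
    o=get_obs(); Rc=quat(o['tool_rot'])
    Rt=orient(yh,tilt)
    d=Rc.inv().apply(np.array(p)-o['eef_pos']); w=(Rc.inv()*Rt).as_rotvec()
    print(dict(zip(('x','y','z','ax','ay','az'),np.round(np.r_[d,w],4))))
def orient(yh,tilt):
    a=np.radians(yh);t=np.radians(tilt)
    y=np.array([np.cos(a),np.sin(a),0]);hx=np.array([-np.sin(a),np.cos(a),0])
    z=np.cos(t)*np.array([0,0,-1])+np.sin(t)*hx
    return R.from_matrix(np.c_[np.cross(y,z),y,z])
E
python3 - <<'E'
from h import *
c,_=load('wrist0.png');o=get_obs();Rc=quat(o['tool_rot'])
print(Rc.inv().apply(np.array(c['origin'])-o['eef_pos']),(Rc.inv()*att(c['attitude'])).as_matrix().round(3),orient(65,0).as_matrix().round(2),Rc.as_matrix().round(2))
go([.45,.3,.36],33);go([.62,-.03,.36],0)
E
```

```text
[ 0.06923373 -0.00038257 -0.14094049] [[-0.     0.964  0.267]
 [ 1.     0.     0.   ]
 [ 0.     0.267 -0.964]] [[-0.91  0.42  0.  ]
 [ 0.42  0.91  0.  ]
 [ 0.    0.   -1.  ]] [[-0.91  0.42 -0.  ]
 [ 0.42  0.91 -0.  ]
 [-0.   -0.   -1.  ]]
{'x': np.float64(-0.2827), 'y': np.float64(-0.2137), 'z': np.float64(-0.1291), 'ax': np.float64(-0.0014), 'ay': np.float64(0.0005), 'az': np.float64(0.5621)}
{'x': np.float64(-0.5754), 'y': np.float64(-0.442), 'z': np.float64(-0.1288), 'ax': np.float64(-0.0012), 'ay': np.float64(0.0009), 'az': np.float64(1.138)}
```

```bash
python3 -m jog '[{"z":-0.05},{"x":-0.09,"y":-0.07,"z":-0.13,"az":0.15},{"x":-0.28,"y":-0.21,"z":-0.13,"az":0.56},{"x":-0.28,"y":-0.21,"z":-0.13,"az":0.56},{"x":-0.28,"y":-0.21,"z":-0.13,"az":0.56},{"x":-0.28,"y":-0.21,"z":-0.13,"az":0.56},{"x":-0.28,"y":-0.21,"z":-0.13,"az":0.56},{"x":-0.28,"y":-0.21,"z":-0.13,"az":0.56},{"x":-0.28,"y":-0.21,"z":-0.13,"az":0.56},{"x":-0.575,"y":-0.44,"z":-0.13,"az":1.138},{"x":-0.575,"y":-0.44,"z":-0.13,"az":1.138},{"x":-0.575,"y":-0.44,"z":-0.13,"az":1.138}]'
python3 -c "
from h import *
go([.62,-.03,.36],0)"
```

```text
{'x': np.float64(-0.5754), 'y': np.float64(-0.442), 'z': np.float64(-0.1288), 'ax': np.float64(-0.0012), 'ay': np.float64(0.0009), 'az': np.float64(1.138)}validation failed for argument at $[0]...
```

```bash
python3 -m jog '[{"x":0,"y":0,"z":-0.05,"ax":0,"ay":0,"az":0},{"x":-0.09,"y":-0.07,"z":-0.13,"ax":0,"ay":0,"az":0.15},{"x":-0.28,"y":-0.21,"z":-0.13,"ax":0,"ay":0,"az":0.56},{"x":-0.28,"y":-0.21,"z":-0.13,"ax":0,"ay":0,"az":0.56},{"x":-0.28,"y":-0.21,"z":-0.13,"ax":0,"ay":0,"az":0.56},{"x":-0.28,"y":-0.21,"z":-0.13,"ax":0,"ay":0,"az":0.56},{"x":-0.28,"y":-0.21,"z":-0.13,"ax":0,"ay":0,"az":0.56},{"x":-0.28,"y":-0.21,"z":-0.13,"ax":0,"ay":0,"az":0.56},{"x":-0.28,"y":-0.21,"z":-0.13,"ax":0,"ay":0,"az":0.56},{"x":-0.575,"y":-0.44,"z":-0.13,"ax":0,"ay":0,"az":1.138},{"x":-0.575,"y":-0.44,"z":-0.13,"ax":0,"ay":0,"az":1.138},{"x":-0.575,"y":-0.44,"z":-0.13,"ax":0,"ay":0,"az":1.138}]'
python3 -c "
from h import *
go([.62,-.03,.36],0)"
```

```text
t: 1.35
eef_pos: [0.5182, 0.1702, 0.3612]
tool_rot: [-0.0, 0.662, 0.749, 0.0]
contact_force: [0.8, 0.9, 0.3]
gripper_width: 0.997
grasp_force: 0.0
{'x': np.float64(-0.2112), 'y': np.float64(0.0765), 'z': np.float64(0.0011), 'ax': np.float64(-0.0001), 'ay': np.float64(-0.0004), 'az': np.float64(0.1231)}
```

```bash
python3 -m jog '[{"x":-0.05,"y":0.02,"z":0,"ax":0,"ay":0,"az":0.12},{"x":-0.2,"y":0.08,"z":0,"ax":0,"ay":0,"az":0.12},{"x":-0.2,"y":0.08,"z":0,"ax":0,"ay":0,"az":0.12},{"x":-0.2,"y":0.08,"z":0,"ax":0,"ay":0,"az":0.12},{"x":-0.2,"y":0.08,"z":0,"ax":0,"ay":0,"az":0.12},{"x":-0.2,"y":0.08,"z":0,"ax":0,"ay":0,"az":0.12},{"x":-0.2,"y":0.08,"z":0,"ax":0,"ay":0,"az":0.12}]'
python3 -c "
from h import *
c,im=snap('wrist','w1.png')
o=get_obs();print(o['eef_pos'],o['q'])
r=proj(c,[.688,.005,.142])[0];print(r)
"
```

```text
t: 2.05
eef_pos: [0.6225, -0.0152, 0.3607]
tool_rot: [-0.001, 0.704, 0.71, -0.0]
contact_force: [0.5, 1.0, 0.1]
gripper_width: 0.997
grasp_force: 0.0
[ 0.62239459 -0.01435207  0.36087083] [-0.49177125  0.32742406  0.55671668  1.54524322 -0.17758161  1.32050681
  0.09608022]
[379.75774777 153.77664573]
```

View pics/w1.png

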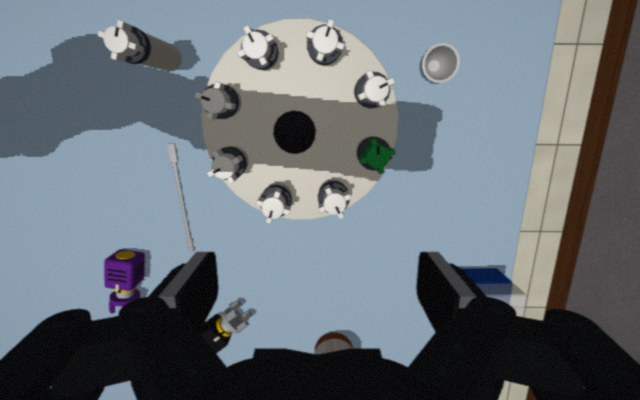

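The wrist view shows the rotor with its knob at (294,131) and the green cap in shadow at (377,154). The tool is partly visible at (228,322), and the crucible is at (440,63).

```bash
python3 -c "
from h import *
c,im=load('w1.png')
a=im[125:185,345:410].astype(float)*2.2; a=np.clip(a,0,255).astype('uint8')
b=im[270:350,190:270]
cv2.imwrite('pics/w1c.png',np.hstack([cv2.resize(a,(520,480),interpolation=cv2.INTER_CUBIC),cv2.resize(b,(280,280))[:280] if 0 else cv2.copyMakeBorder(cv2.resize(b,(280,280),interpolation=cv2.INTER_CUBIC),0,200,0,0,cv2.BORDER_CONSTANT)]))
print(onz(c,294,131,.19))
hsv=cv2.cvtColor(im,cv2.COLOR_BGR2HSV)
for t in (40,60,80,100):
  m=cv2.inRange(hsv,(45,120,t),(85,255,255));m[:, :340]=0;ys,xs=np.nonzero(m);print(t,len(xs),xs.mean(),ys.mean())
"
```

```text
[0.59924291 0.03146927 0.19      ]
40 648 376.0679012345679 155.12654320987653
60 515 377.2854368932039 156.37864077669903
80 26 376.7692307692308 155.96153846153845
100 0 nan nan<string>:10: RuntimeWarning: Mean of empty slice.
  ret = ret.dtype.type(ret / rcount)
```

View pics/w1c.png

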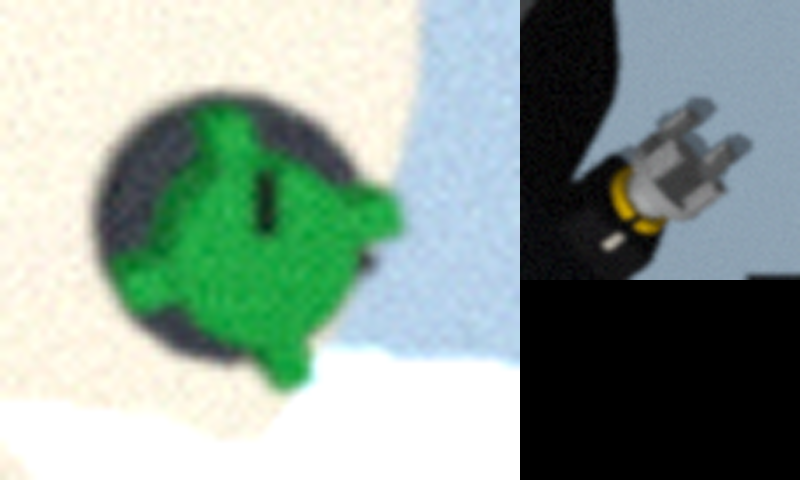

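Enlarged, the green cap shows lug tips at crop (228,110), (400,213), (290,388) and (120,285), with the centre about (260,249). The tool has its claws toward the upper right and its grip toward the lower left.

```bash
python3 -c "
from h import *
c,im=load('w1.png')
P=[onz(c,345+x/8,125+y/8,.140) for x,y in((228,110),(400,213),(290,388),(120,285))]
C=np.mean(P,0);print('cap',C)
for p in P: d=(p-C)[:2];print(np.linalg.norm(d),np.degrees(np.arctan2(d[1],d[0])))
K=onz(c,294,131,.19);print(C-K,np.hypot(*(C-K)[:2]))
T=[onz(c,190+x/3.5,270+y/3.5,.03) for x,y in((610-520,240),(700-520,150))];print(T)
# aim: TCP above tool grip for look
go([.44,-.33,.30],-49)
"
```

```text
cap [0.68601527 0.00203082 0.14      ]
0.019417190334330946 105.75573955543325
0.019378193402873625 15.493405665559136
0.01965252037998621 -74.42132520365493
0.019319973265914774 -165.20505114119942
[ 0.08677236 -0.02943845 -0.05      ] 0.09163004044639711
[array([ 0.45583705, -0.31768537,  0.03      ]), array([ 0.50085572, -0.26857714,  0.03      ])]
{'x': np.float64(-0.3138), 'y': np.float64(-0.1857), 'z': np.float64(0.0607), 'ax': np.float64(-0.0015), 'ay': np.float64(-0.0008), 'az': np.float64(0.8659)}
```

```bash
python3 -m jog '[{"x":-0.314,"y":-0.186,"z":0.0,"ax":0,"ay":0,"az":0.866},{"x":-0.314,"y":-0.186,"z":0.0,"ax":0,"ay":0,"az":0.866},{"x":-0.314,"y":-0.186,"z":0.0,"ax":0,"ay":0,"az":0.866},{"x":-0.314,"y":-0.186,"z":0.0,"ax":0,"ay":0,"az":0.866},{"x":-0.314,"y":-0.186,"z":0.0,"ax":0,"ay":0,"az":0.866},{"x":-0.314,"y":-0.186,"z":0.06,"ax":0,"ay":0,"az":0.866},{"x":-0.314,"y":-0.186,"z":0.06,"ax":0,"ay":0,"az":0.866},{"x":-0.314,"y":-0.186,"z":0.06,"ax":0,"ay":0,"az":0.866},{"x":-0.314,"y":-0.186,"z":0.06,"ax":0,"ay":0,"az":0.866},{"x":-0.314,"y":-0.186,"z":0.06,"ax":0,"ay":0,"az":0.866},{"x":-0.314,"y":-0.186,"z":0.06,"ax":0,"ay":0,"az":0.866}]'
python3 -c "
from h import *
c,im=snap('wrist','w2.png')
o=get_obs();print(o['eef_pos'],o['q'])
cv2.imwrite('pics/w2c.png',cv2.resize(im[60:260,180:440],None,fx=3,fy=3,interpolation=cv2.INTER_CUBIC))
"
```

```text
t: 3.2
eef_pos: [0.4411, -0.3302, 0.3017]
tool_rot: [-0.0, 0.936, 0.351, 0.001]
contact_force: [0.3, -0.4, 0.3]
gripper_width: 1.001
grasp_force: 0.0
[ 0.44108317 -0.33036401  0.30177065] [-0.15850297  0.26558721  0.84820032  1.80895816 -0.21744286  1.1626446
 -0.09470037]
```

View pics/w2c.png

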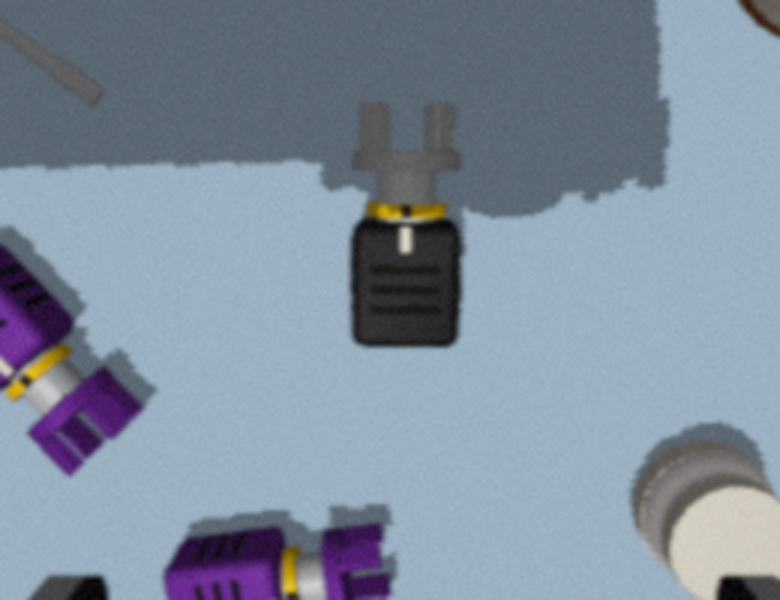

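The tool lies aligned with the gripper. In the crop its grip top face spans x 352–459 and y 222–345, and its claw tips are at y≈103. One purple tool is at (280,570), clear of the approach, and the jar is at (730,540).

```bash
python3 -c "
from h import *
c,im=load('w2.png')
f=lambda x,y,z:onz(c,180+x/3,60+y/3,z)
a=f(405.5,222,.044);b=f(405.5,345,.044);s=f(407,103,.03)
print(a,b,np.linalg.norm(a-b),s)
d=(a-b)[:2];h=np.degrees(np.arctan2(d[1],d[0]));print('head',h)
g=(a+b)/2;g[2]=.026
z=orient(h-90,45).as_matrix()[:,2]
T=g+.024*z;print(g,z,T)
P=T-.10*z;print('pre',P);go(P,h-90,45)
"
```

```text
[ 0.46623231 -0.30377341  0.044     ] [ 0.42929893 -0.33585943  0.044     ] 0.0489243029764246 [ 0.50050708 -0.27468953  0.03      ]
head 40.98260527161547
[ 0.44776562 -0.31981642  0.026     ] [ 0.53380108  0.46374175 -0.70710678] [ 0.46057685 -0.30868662  0.00902944]
pre [ 0.40719674 -0.35506079  0.07974012]
{'x': np.float64(-0.0421), 'y': np.float64(-0.0038), 'z': np.float64(0.222), 'ax': np.float64(-0.0001), 'ay': np.float64(0.7841), 'az': np.float64(0.0017)}
```

```bash
python3 -m jog '[{"x":-0.042,"y":-0.004,"z":0.08,"ax":0,"ay":0.785,"az":0},{"x":-0.042,"y":-0.004,"z":0.08,"ax":0,"ay":0.785,"az":0},{"x":-0.042,"y":-0.004,"z":0.08,"ax":0,"ay":0.785,"az":0},{"x":-0.042,"y":-0.004,"z":0.08,"ax":0,"ay":0.785,"az":0},{"x":-0.042,"y":-0.004,"z":0.08,"ax":0,"ay":0.785,"az":0},{"x":-0.042,"y":-0.004,"z":0.08,"ax":0,"ay":0.785,"az":0},{"x":-0.042,"y":-0.004,"z":0.15,"ax":0,"ay":0.785,"az":0},{"x":-0.042,"y":-0.004,"z":0.15,"ax":0,"ay":0.785,"az":0},{"x":-0.042,"y":-0.004,"z":0.15,"ax":0,"ay":0.785,"az":0}]'
python3 -c "
from h import *
print(get_obs()['q']);go([.4606,-.3087,.009],-49,45);go([.4072,-.3551,.080],-49,45)
o=get_obs();print(quat(o['tool_rot']).as_matrix().round(3))
"
```

```text
t: 4.15
eef_pos: [0.4053, -0.3545, 0.1489]
tool_rot: [-0.136, 0.866, 0.323, 0.358]
contact_force: [-0.6, 0.5, 0.4]
gripper_width: 0.994
grasp_force: 0.0
[ 0.61652924  0.58492092  0.54481409  2.00252782 -1.12291113  1.27212232
  0.99542092]
{'x': np.float64(-0.0482), 'y': np.float64(0.0024), 'z': np.float64(0.1497), 'ax': np.float64(-0.0035), 'ay': np.float64(-0.0001), 'az': np.float64(-0.0037)}
{'x': np.float64(-0.048), 'y': np.float64(0.0021), 'z': np.float64(0.0495), 'ax': np.float64(-0.0035), 'ay': np.float64(-0.0001), 'az': np.float64(-0.0037)}
[[ 0.536  0.656  0.531]
 [ 0.461 -0.755  0.467]
 [ 0.707 -0.005 -0.707]]
```

```bash
python3 -m jog '[{"x":-0.048,"y":0.002,"z":0.05,"ax":0,"ay":0,"az":0},{"x":-0.048,"y":0.002,"z":0.05,"ax":0,"ay":0,"az":0},{"x":-0.048,"y":0.002,"z":0.08,"ax":0,"ay":0,"az":0},{"x":-0.048,"y":0.002,"z":0.11,"ax":0,"ay":0,"az":0},{"x":-0.048,"y":0.002,"z":0.135,"ax":0,"ay":0,"az":0},{"x":-0.048,"y":0.002,"z":0.149,"ax":0,"ay":0,"az":0},{"x":-0.048,"y":0.002,"z":0.149,"ax":0,"ay":0,"az":0}]' 1 60
python3 -c "
from h import *
o=get_obs();print(o['q'],o['eef_pos'],o['contact_force'],o['torque']);go([.4606,-.3087,.009],-49,45)
snap('wrist','w3.png')
"
```

```text
t: 4.85
eef_pos: [0.4627, -0.3097, 0.0129]
tool_rot: [-0.134, 0.865, 0.324, 0.359]
contact_force: [-0.8, 0.4, 1.0]
gripper_width: 1.001
grasp_force: 0.0
[ 0.64727338  0.78611867  0.32436094  2.03740528 -1.34425551  1.05828204
  1.18062569] [ 0.46268762 -0.30968206  0.01290089] [-0.79429342  0.40980508  0.99029394] [-0.50714724  0.57813728  0.0409167 ]
{'x': np.float64(-0.0034), 'y': np.float64(-0.0021), 'z': np.float64(0.0021), 'ax': np.float64(-0.0005), 'ay': np.float64(-0.0021), 'az': np.float64(0.0017)}
```

View pics/w3.png

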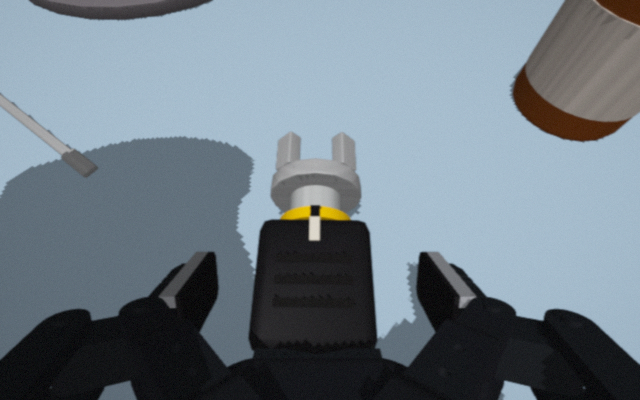

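The grip stands centred between the open fingers, with clear space around it. Closing on it now and lifting.

```bash
python3 -m jog '[{"x":-0.001,"y":0,"z":0,"ax":0,"ay":0,"az":0},{"x":-0.001,"y":0,"z":0,"ax":0,"ay":0,"az":0},{"x":-0.001,"y":0,"z":0,"ax":0,"ay":0,"az":0},{"x":-0.001,"y":0,"z":0,"ax":0,"ay":0,"az":0},{"x":-0.001,"y":0,"z":0,"ax":0,"ay":0,"az":0},{"x":-0.001,"y":0,"z":0,"ax":0,"ay":0,"az":0},{"x":-0.001,"y":0,"z":0,"ax":0,"ay":0,"az":0}]' 0 60
python3 -m jog '[{"x":0.02,"y":0,"z":-0.02,"ax":0,"ay":0,"az":0},{"x":0.05,"y":0,"z":-0.05,"ax":0,"ay":0,"az":0},{"x":0.09,"y":0,"z":-0.09,"ax":0,"ay":0,"az":0},{"x":0.12,"y":0,"z":-0.12,"ax":0,"ay":0,"az":0},{"x":0.17,"y":0,"z":-0.17,"ax":0,"ay":0,"az":0},{"x":0.17,"y":0,"z":-0.17,"ax":0,"ay":-0.4,"az":0},{"x":0.17,"y":0,"z":-0.17,"ax":0,"ay":-0.8,"az":0},{"x":0.17,"y":0,"z":-0.17,"ax":0,"ay":-0.8,"az":0},{"x":0.17,"y":0,"z":-0.17,"ax":0,"ay":-0.8,"az":0},{"x":0.17,"y":0,"z":-0.17,"ax":0,"ay":-0.8,"az":0},{"x":0.17,"y":0,"z":-0.17,"ax":0,"ay":-0.8,"az":0}]'
python3 -c "
from h import *
o=get_obs();print(o['q'])
go([.68,-.05,.33],15.4,-45);go([.60,-.20,.33],-10,-20)
"
```

```text
t: 5.6
eef_pos: [0.4595, -0.3129, 0.012]
tool_rot: [-0.133, 0.866, 0.322, 0.359]
contact_force: [-2.7, -2.5, 6.1]
gripper_width: 0.511
grasp_force: 60.7
t: 6.7
eef_pos: [0.4623, -0.309, 0.2518]
tool_rot: [0.004, 0.936, 0.352, -0.009]
contact_force: [-0.3, 0.3, -3.5]
gripper_width: 0.511
grasp_force: 61.7
[-0.04721931  0.29853613  0.63774067  1.84967398 -0.18111966  1.06124727
 -0.19278839]
{'x': np.float64(0.3329), 'y': np.float64(-0.0514), 'z': np.float64(-0.0845), 'ax': np.float64(-0.4478), 'ay': np.float64(-0.6829), 'az': np.float64(-1.0547)}
{'x': np.float64(0.1739), 'y': np.float64(0.0088), 'z': np.float64(-0.0815), 'ax': np.float64(-0.1238), 'ay': np.float64(-0.3174), 'az': np.float64(-0.6688)}
```

```bash
python3 -m jog '[{"x":0,"y":0,"z":-0.05,"ax":0,"ay":0,"az":0},{"x":0.0,"y":0,"z":-0.1,"ax":0,"ay":0,"az":0},{"x":0.17,"y":0.01,"z":-0.11,"ax":-0.12,"ay":-0.32,"az":-0.67},{"x":0.17,"y":0.01,"z":-0.11,"ax":-0.12,"ay":-0.32,"az":-0.67},{"x":0.17,"y":0.01,"z":-0.11,"ax":-0.12,"ay":-0.32,"az":-0.67},{"x":0.17,"y":0.01,"z":-0.11,"ax":-0.12,"ay":-0.32,"az":-0.67},{"x":0.17,"y":0.01,"z":-0.11,"ax":-0.12,"ay":-0.32,"az":-0.67},{"x":0.17,"y":0.01,"z":-0.11,"ax":-0.12,"ay":-0.32,"az":-0.67}]'
python3 -c "
from h import *
o=get_obs();print(o['q'])
go([.68,-.03,.36],15.4,-45)
"
```

```text
t: 7.5
eef_pos: [0.5965, -0.2035, 0.3571]
tool_rot: [0.108, 0.754, 0.634, -0.134]
contact_force: [0.0, 0.6, -2.6]
gripper_width: 0.509
grasp_force: 62.7
[-0.32843511  0.3392114   0.50944425  1.57380747  0.19134886  1.28635273
 -0.0705738 ]
{'x': np.float64(0.1732), 'y': np.float64(0.0522), 'z': np.float64(-0.0661), 'ax': np.float64(-0.2448), 'ay': np.float64(-0.4329), 'az': np.float64(-0.3729)}
```

```bash
python3 -m jog '[{"x":0.173,"y":0.052,"z":-0.066,"ax":-0.245,"ay":-0.433,"az":-0.373},{"x":0.173,"y":0.052,"z":-0.066,"ax":-0.245,"ay":-0.433,"az":-0.373},{"x":0.173,"y":0.052,"z":-0.066,"ax":-0.245,"ay":-0.433,"az":-0.373},{"x":0.173,"y":0.052,"z":-0.066,"ax":-0.245,"ay":-0.433,"az":-0.373},{"x":0.173,"y":0.052,"z":-0.066,"ax":-0.245,"ay":-0.433,"az":-0.373},{"x":0.173,"y":0.052,"z":-0.066,"ax":-0.245,"ay":-0.433,"az":-0.373},{"x":0.173,"y":0.052,"z":-0.066,"ax":-0.245,"ay":-0.433,"az":-0.373}]'
python3 -c "
from h import *
o=get_obs();print(o['q'])
go([.686,.0,.33],15.4,-45)
ca,a=snap('wrist','w4.png'); cb,b=snap('scene','s4.png'); 
p=proj(cb,[.686,.0,.3])[0].astype(int);print(p)
x0,y0=max(p[0]-75,0),max(p[1]-75,0)
cv2.imwrite('pics/w4c.png',np.hstack([a[:, 120:520],cv2.resize(b[y0:y0+150,x0:x0+150],(400,400),interpolation=cv2.INTER_CUBIC)]));print(x0,y0)
"
```

```text
t: 8.2
eef_pos: [0.6796, -0.0378, 0.3627]
tool_rot: [0.305, 0.565, 0.73, -0.233]
contact_force: [-0.3, -1.4, -2.0]
gripper_width: 0.511
grasp_force: 62.9
[-0.7142135   0.42652356  0.45300453  1.61041292  0.64232208  1.24814481
 -0.28388103]
{'x': np.float64(0.0479), 'y': np.float64(0.0156), 'z': np.float64(-0.0016), 'ax': np.float64(-0.0063), 'ay': np.float64(0.0015), 'az': np.float64(-0.0128)}
[272 152]
197 77
```

View pics/w4c.png

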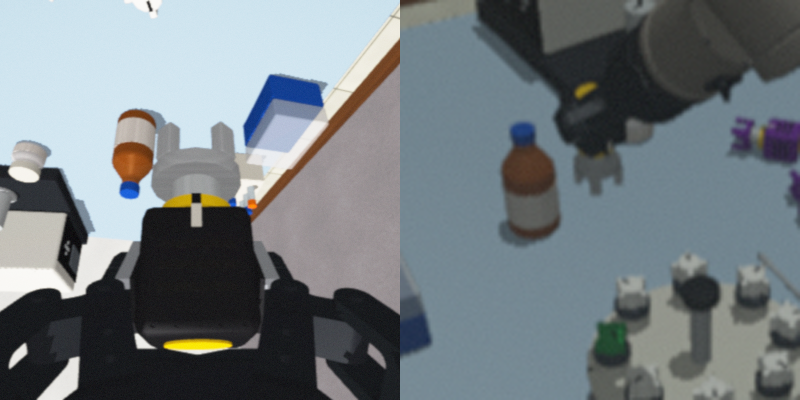

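The wrist half of the picture shows the tool held squarely across the pinch, with claw tips at v≈122, grip front edge at v≈209 and grip rear edge at v≈325. The yellow end is visible, so I'll check the pitch in the grip, using the lying pose (w3) as the calibration.

```bash
cat > pitch.py <<'E'
from h import *
from scipy.optimize import least_squares
def fit(rows,pts):
    # camera in gripper frame
    Rm=R.from_matrix([[0,.964,.267],[1,0,0],[0,.267,-.964]]);O=np.array([.0692,0,-.1409])
    f=334.43;cy=199.5
    def pr(s):
        a=s[2]; ax=np.array([np.cos(a),0,np.sin(a)]); up=np.array([np.sin(a),0,-np.cos(a)])  # tool x, camera side normal
        out=[]
        for (t,n) in pts:
            P=np.array([s[0],0,s[1]])+ax*t+up*n
            p=Rm.inv().apply(P-O); out.append(cy-f*p[1]/-p[2])
        return np.array(out)
    r=least_squares(lambda s:pr(s)-rows,[0,-.02,2.5])
    return r.x,r.cost
E
python3 - <<'E'
from pitch import *
pts=[(-.002,.022),(.048,.022),(-.048,.0165)]
for n,rows in(('w3',[220,348,133]),('w4',[209,325,122])):
    x,c=fit(np.array(rows),pts);print(n,x,np.degrees(x[2]),c)
E
python3 - <<'E'
from h import *
for f,u in(('w3.png',295),('w4.png',285)):
    g=cv2.cvtColor(load(f)[1],cv2.COLOR_BGR2GRAY); print(f,list(zip(range(196,230,2),g[196:230:2,u])),list(zip(range(310,366,3),g[310:366:3,u])))
    print([(v,g[v,u+ (-4 if f=='w3.png' else 3)]) for v in range(110,150,3)])
E
```

```text
w3 [ 0.03915727 -0.02353997  4.02227153] 230.45918286205205 1.6155871338926322e-27
w4 [ 0.0375325  -0.01218579  3.8820037 ] 222.42242817263312 4.0389678347315804e-28
w3.png [(196, np.uint8(156)), (198, np.uint8(157)), (200, np.uint8(159)), (202, np.uint8(159)), (204, np.uint8(156)), (206, np.uint8(159)), (208, np.uint8(175)), (210, np.uint8(172)), (212, np.uint8(176)), (214, np.uint8(174)), (216, np.uint8(175)), (218, np.uint8(145)), (220, np.uint8(45)), (222, np.uint8(21)), (224, np.uint8(25)), (226, np.uint8(26)), (228, np.uint8(24))] [(310, np.uint8(39)), (313, np.uint8(38)), (316, np.uint8(37)), (319, np.uint8(40)), (322, np.uint8(40)), (325, np.uint8(39)), (328, np.uint8(39)), (331, np.uint8(39)), (334, np.uint8(41)), (337, np.uint8(40)), (340, np.uint8(34)), (343, np.uint8(17)), (346, np.uint8(18)), (349, np.uint8(17)), (352, np.uint8(24)), (355, np.uint8(23)), (358, np.uint8(15)), (361, np.uint8(15)), (364, np.uint8(20))]
[(110, np.uint8(185)), (113, np.uint8(184)), (116, np.uint8(183)), (119, np.uint8(186)), (122, np.uint8(185)), (125, np.uint8(187)), (128, np.uint8(186)), (1
[... 533 characters left out ...]
uint8(28)), (313, np.uint8(25)), (316, np.uint8(27)), (319, np.uint8(25)), (322, np.uint8(27)), (325, np.uint8(44)), (328, np.uint8(57)), (331, np.uint8(68)), (334, np.uint8(50)), (337, np.uint8(36)), (340, np.uint8(34)), (343, np.uint8(130)), (346, np.uint8(204)), (349, np.uint8(35)), (352, np.uint8(27)), (355, np.uint8(25)), (358, np.uint8(23)), (361, np.uint8(23)), (364, np.uint8(24))]
[(110, np.uint8(225)), (113, np.uint8(224)), (116, np.uint8(226)), (119, np.uint8(226)), (122, np.uint8(198)), (125, np.uint8(141)), (128, np.uint8(142)), (131, np.uint8(138)), (134, np.uint8(143)), (137, np.uint8(145)), (140, np.uint8(142)), (143, np.uint8(146)), (146, np.uint8(143)), (149, np.uint8(146))]
```

```bash
sed -i 's/up=np.array(\[np.sin(a),0,-np.cos(a)\])/up=np.array([-np.sin(a),0,np.cos(a)])/; s/\[0,-.02,2.5\]/[0,-.02,3.9]/' pitch.py; python3 - <<'E'
from pitch import *
pts=[(-.002,.022),(.048,.022),(-.048,.0165)]
for n,rows in(('w3',[219,342,132]),('w4',[207,325,122.5])):
    x,c=fit(np.array(rows),pts);print(n,x,np.degrees(x[2]),c)
E
```

```text
w3 [0.00795041 0.01591385 3.72060697] 213.17507634662175 7.270142102516845e-27
w4 [0.01217357 0.02127569 3.70543031] 212.30551799295807 2.0770392090107152e-25
```

```bash
python3 - <<'E'
from h import *
for f,rows in(('w3.png',[140,150,175,180,185,190,195,225,235,250]),('w4.png',[130,140,165,170,175,180,185,212,222,235])):
    g=cv2.cvtColor(load(f)[1],cv2.COLOR_BGR2GRAY).astype(float)
    for v in rows:
        p=g[v,220:420]; d=np.abs(np.diff(cv2.GaussianBlur(p[None],(3,1),0)[0])); i=[k+220 for k in range(1,len(d)-1) if d[k]>11 and d[k]>=d[k-1] and d[k]>d[k+1]]
        print(f,v,i)
E
python3 -c "
from h import *
a=load('w3.png')[1][110:370,220:420];b=load('w4.png')[1][110:370,220:420]
g=lambda i:cv2.resize(np.clip(i.astype(float)*1.8,0,255).astype('uint8'),(400,520),interpolation=cv2.INTER_CUBIC)
cv2.imwrite('pics/cmp.png',np.hstack([g(a),g(b)]))"
```

```text
w3.png 140 [300, 330, 353]
w3.png 150 [241, 300, 331, 354]
w3.png 175 [249, 272, 357]
w3.png 180 [248, 271, 359]
w3.png 185 [249, 270, 360]
w3.png 190 [249, 270, 295, 334, 360]
w3.png 195 [244, 270, 291, 360]
w3.png 225 [236, 262, 308, 319, 365]
w3.png 235 [241, 259, 308, 319, 369]
w3.png 250 [246, 257, 370]
w4.png 130 [235, 299, 330, 352, 363, 374, 385]
w4.png 140 [234, 274, 276, 299, 331, 353, 364, 368, 379, 417]
w4.png 165 [232, 272, 358, 381, 410, 414]
w4.png 170 [235, 269, 272, 358, 382, 405]
w4.png 175 [238, 265, 271, 359, 383, 401, 415]
w4.png 180 [241, 260, 271, 359, 396, 410]
w4.png 185 [240, 258, 270, 360, 372, 376, 392, 406]
w4.png 212 [265, 310, 321, 367, 380]
w4.png 222 [261, 310, 321, 370]
w4.png 235 [260, 371]
```

View pics/cmp.png

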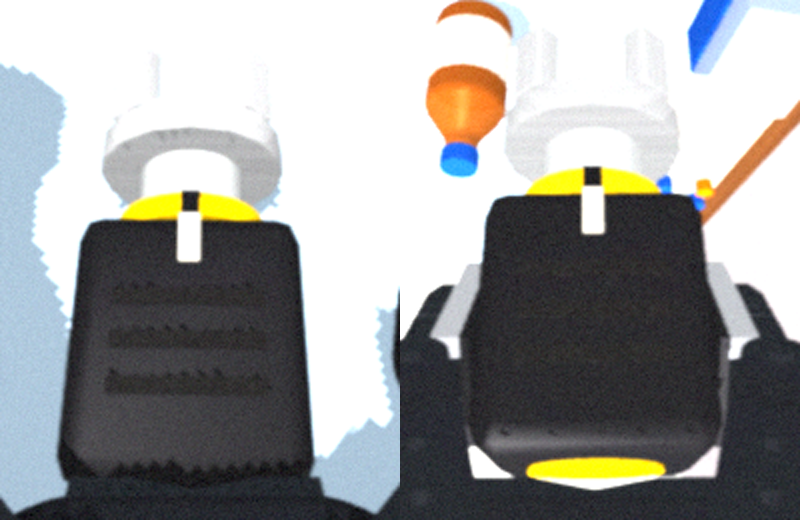

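The tool sits the same in the hand as when it lay. It is just shifted about 4 mm along gripper x, which matches the TCP motion during closing, and the pitch change is about 1°. Next I go above the cap.

```bash
python3 -c "
from h import *
Rt=orient(15.4,-45); off=Rt.apply([.0139,0,-.0003])
for z in(.215,.172):
  p=np.array([.686,.002,z])-off; print(p); go(p,15.4,-45)
"
```

```text
[ 0.68866643 -0.0076804   0.22461665]
{'x': np.float64(0.1175), 'y': np.float64(0.0154), 'z': np.float64(0.0786), 'ax': np.float64(-0.0055), 'ay': np.float64(0.0017), 'az': np.float64(-0.0133)}
[ 0.68866643 -0.0076804   0.18161665]
{'x': np.float64(0.148), 'y': np.float64(0.0152), 'z': np.float64(0.1089), 'ax': np.float64(-0.0055), 'ay': np.float64(0.0017), 'az': np.float64(-0.0133)}
```

```bash
python3 -m jog '[{"x":0.048,"y":0.015,"z":0,"ax":-0.0055,"ay":0.0017,"az":-0.0133},{"x":0.048,"y":0.015,"z":0,"ax":-0.0055,"ay":0.0017,"az":-0.0133},{"x":0.08,"y":0.0154,"z":0.04,"ax":-0.0055,"ay":0.0017,"az":-0.0133},{"x":0.1175,"y":0.0154,"z":0.0786,"ax":-0.0055,"ay":0.0017,"az":-0.0133},{"x":0.1175,"y":0.0154,"z":0.0786,"ax":-0.0055,"ay":0.0017,"az":-0.0133},{"x":0.1175,"y":0.0154,"z":0.0786,"ax":-0.0055,"ay":0.0017,"az":-0.0133},{"x":0.1175,"y":0.0154,"z":0.0786,"ax":-0.0055,"ay":0.0017,"az":-0.0133}]'
python3 -c "
from h import *
o=get_obs();print(o['q'],o['contact_force'])
Rt=orient(15.4,-45); off=Rt.apply([.0139,0,-.0003])
go(np.array([.686,.002,.215])-off,15.4,-45)
ca,a=snap('wrist','w5.png')
print(proj(ca,[[.686,.002,.142],[.686,.002,.15]]))
cv2.imwrite('pics/w5c.png',cv2.resize(a[40:240,200:440],None,fx=3,fy=3,interpolation=cv2.INTER_CUBIC))
"
```

```text
t: 9.0
eef_pos: [0.6903, -0.0047, 0.2266]
tool_rot: [0.306, 0.558, 0.736, -0.23]
contact_force: [0.7, -0.7, -3.0]
gripper_width: 0.51
grasp_force: 62.7
[-0.72263693  0.59147684  0.42160271  1.69330327  0.64104212  1.07122292
 -0.44900863] [ 0.70872988 -0.66050357 -3.03155484]
{'x': np.float64(-0.0003), 'y': np.float64(-0.0024), 'z': np.float64(0.0031), 'ax': np.float64(0.0055), 'ay': np.float64(0.0007), 'az': np.float64(0.0024)}
[[315.19510247 114.09947   ]
 [315.19191912 124.78552588]]
```

View pics/w5c.png

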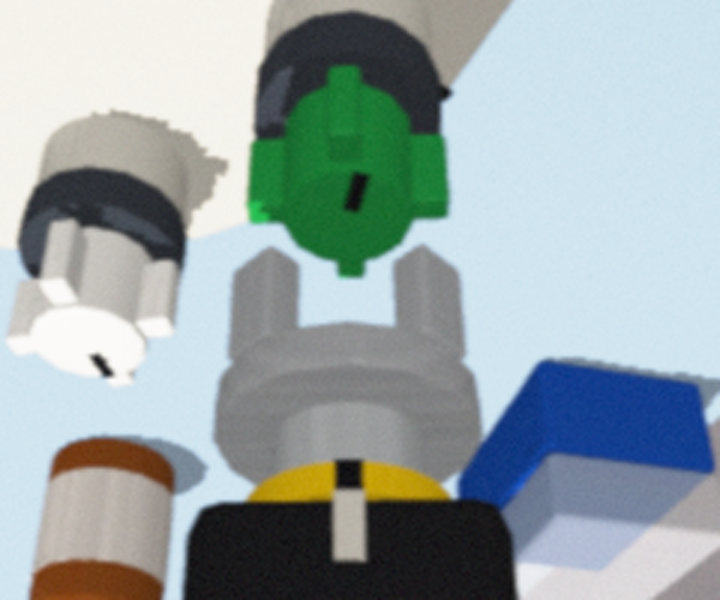

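The view shows the claws just above the green cap, with yaw and lateral alignment good. The cap centre is at crop (348,215) and the tool axis at x≈348.

```bash
python3 -c "
from h import *
Rt=orient(15.4,-45); off=Rt.apply([.0139,0,-.0003])
for z in (.205,.172): go(np.array([.6857,.0032,z])-off,15.4,-45)
"
```

```text
{'x': np.float64(0.0076), 'y': np.float64(-0.0026), 'z': np.float64(0.0096), 'ax': np.float64(0.0062), 'ay': np.float64(0.0003), 'az': np.float64(0.002)}
{'x': np.float64(0.031), 'y': np.float64(-0.0027), 'z': np.float64(0.0329), 'ax': np.float64(0.0062), 'ay': np.float64(0.0003), 'az': np.float64(0.002)}
```

```bash
python3 -m jog '[{"x":0.004,"y":-0.0015,"z":0.005,"ax":0.005,"ay":0,"az":0.002},{"x":0.0076,"y":-0.0018,"z":0.0096,"ax":0.005,"ay":0,"az":0.002},{"x":0.013,"y":-0.0018,"z":0.015,"ax":0.005,"ay":0,"az":0.002},{"x":0.018,"y":-0.0018,"z":0.020,"ax":0.005,"ay":0,"az":0.002},{"x":0.018,"y":-0.0018,"z":0.020,"ax":0.005,"ay":0,"az":0.002}]'
python3 -c "
from h import *
o=get_obs();print(o['contact_force'],o['torque'])
Rt=orient(15.4,-45); off=Rt.apply([.0139,0,-.0003])
for z in (.172,): go(np.array([.6857,.0032,z])-off,15.4,-45)
"
```

```text
t: 9.55
eef_pos: [0.6884, -0.0062, 0.1993]
tool_rot: [0.305, 0.558, 0.735, -0.234]
contact_force: [-1.9, 1.5, 11.1]
gripper_width: 0.512
grasp_force: 63.9
[-1.85972598  1.45251737 11.0869223 ] [-0.83336926  0.0727006  -0.32106197]
{'x': np.float64(0.0124), 'y': np.float64(-0.0), 'z': np.float64(0.0126), 'ax': np.float64(-0.0007), 'ay': np.float64(0.0042), 'az': np.float64(0.003)}
```

```bash
python3 -c "
from h import *
ca,a=snap('wrist','w6.png')
cv2.imwrite('pics/w6c.png',cv2.resize(a[60:240,210:430],None,fx=3,fy=3,interpolation=cv2.INTER_CUBIC))
"
```

```text
(no output)
```

View pics/w6c.png

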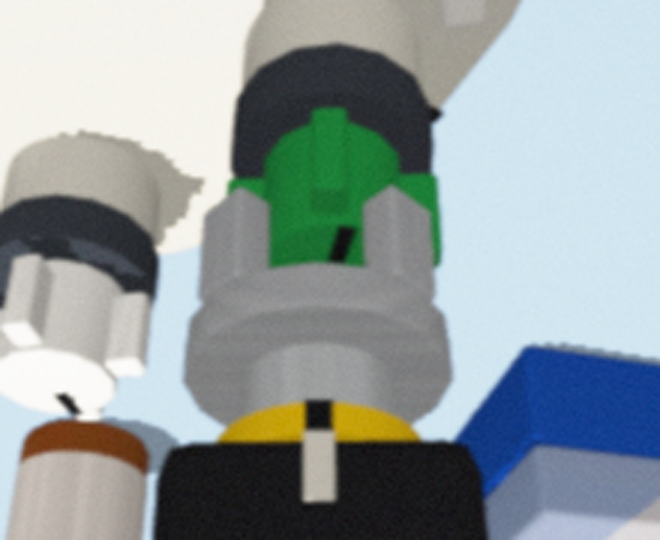

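The claws met the cap because the tool axis (crop x≈318) is about 2 mm left of the cap axis (x≈331). I'll raise it, shift by +y and try again.

```bash
python3 -m jog '[{"x":-0.004,"y":0.0,"z":-0.004,"ax":0,"ay":0,"az":0},{"x":-0.004,"y":0.0022,"z":-0.004,"ax":0,"ay":0,"az":0},{"x":-0.004,"y":0.0022,"z":-0.004,"ax":0,"ay":0,"az":0},{"x":-0.001,"y":0.0022,"z":-0.001,"ax":0,"ay":0,"az":0},{"x":0.001,"y":0.0022,"z":0.001,"ax":0,"ay":0,"az":0},{"x":0.003,"y":0.0022,"z":0.003,"ax":0,"ay":0,"az":0},{"x":0.003,"y":0.0022,"z":0.003,"ax":0,"ay":0,"az":0}]'
python3 -c "
from h import *
o=get_obs();print(o['contact_force'],o['torque'])
Rt=orient(15.4,-45); off=Rt.apply([.0139,0,-.0003])
for z in (.172,): go(np.array([.6857,.0032,z])-off,15.4,-45)
c=camera_params('wrist');print(proj(c,[[.686,.002,.142]]))
cw,w=load('w6.png');print('w6 pred captop',proj(cw,[[.6857,.0032,.142],[.6857,.0032,.129]]))
"
```

```text
t: 10.3
eef_pos: [0.6903, -0.0059, 0.1921]
tool_rot: [0.304, 0.558, 0.736, -0.233]
contact_force: [5.9, -3.3, -2.6]
gripper_width: 0.513
grasp_force: 62.6
[ 5.94083893 -3.27925412 -2.60513318] [ 0.56650705 -0.87502391  0.70017313]
{'x': np.float64(0.0074), 'y': np.float64(-0.002), 'z': np.float64(0.0075), 'ax': np.float64(-0.0005), 'ay': np.float64(0.0012), 'az': np.float64(0.0039)}
[[316.25234694 162.29961526]]
w6 pred captop [[320.00762851 149.73975551]
 [319.95800468 130.56895638]]
```

```bash
python3 -m jog '[{"x":0.001,"y":0.0006,"z":0.002,"ax":0,"ay":0,"az":0},{"x":0.003,"y":0.0006,"z":0.004,"ax":0,"ay":0,"az":0},{"x":0.0045,"y":0.0006,"z":0.0055,"ax":0,"ay":0,"az":0},{"x":0.006,"y":0.0006,"z":0.007,"ax":0,"ay":0,"az":0},{"x":0.006,"y":0.0006,"z":0.007,"ax":0,"ay":0,"az":0}]'
python3 -c "
from h import *
o=get_obs();print(o['contact_force'],o['torque'])
Rt=orient(15.4,-45); off=Rt.apply([.0139,0,-.0003])
for z in (.172,): go(np.array([.6857,.0032,z])-off,15.4,-45)
"
```

```text
t: 10.8
eef_pos: [0.6903, -0.0061, 0.1829]
tool_rot: [0.304, 0.558, 0.736, -0.233]
contact_force: [4.4, -3.4, -4.5]
gripper_width: 0.509
grasp_force: 62.5
[ 4.37734705 -3.36989994 -4.45690949] [ 0.58694965 -0.68552706  0.65115107]
{'x': np.float64(0.001), 'y': np.float64(-0.002), 'z': np.float64(0.0008), 'ax': np.float64(-0.0016), 'ay': np.float64(0.0006), 'az': np.float64(0.0043)}
```

Nearly seated. I'll lower until contact shows.

```bash
python3 -m jog '[{"x":0.001,"y":0.0003,"z":0.001,"ax":0,"ay":0,"az":0},{"x":0.002,"y":0.0003,"z":0.002,"ax":0,"ay":0,"az":0},{"x":0.002,"y":0.0003,"z":0.002,"ax":0,"ay":0,"az":0}]'
python3 -c "
from h import *
o=get_obs();print(o['contact_force'],o['torque'],o['q'])
"
```

```text
t: 11.1
eef_pos: [0.6905, -0.0062, 0.182]
tool_rot: [0.304, 0.559, 0.735, -0.234]
contact_force: [-1.2, 0.6, 9.0]
gripper_width: 0.508
grasp_force: 63.9
[-1.16432921  0.60130491  8.97790064] [-0.50519084  0.05447202 -0.14700379] [-0.71507751  0.65200409  0.41656959  1.71327978  0.64322531  1.01467707
 -0.49680902]
```

```bash
python3 -m jog '[{"x":0.0,"y":0,"z":0.0,"ax":0,"ay":0,"az":0},{"x":0.0,"y":0,"z":0.0,"ax":0,"ay":0,"az":0},{"x":0.0,"y":0,"z":0.0,"ax":0,"ay":0,"az":0},{"x":0.0,"y":0,"z":0.0,"ax":0,"ay":0,"az":0},{"x":0.0,"y":0,"z":0.0,"ax":0,"ay":0,"az":0},{"x":0.0,"y":0,"z":-0.02,"ax":0,"ay":0,"az":0},{"x":0.0,"y":0,"z":-0.05,"ax":0,"ay":0,"az":0},{"x":0.0,"y":0,"z":-0.10,"ax":0,"ay":0,"az":0},{"x":0.0,"y":0,"z":-0.14,"ax":0,"ay":0,"az":0},{"x":0.0,"y":0,"z":-0.14,"ax":0,"ay":0,"az":0}]' 1
python3 -c "
from h import *
o=get_obs();print(o['q'])
go([.686,.003,.36],60,0);go([.686,.003,.36],105.4,0)
ca,a=snap('wrist','w7.png')
hsv=cv2.cvtColor(a,cv2.COLOR_BGR2HSV)
p=proj(ca,[[.686,.003,.22],[.686,.003,.172],[.686,.003,.15]]);print(p)
m=cv2.inRange(hsv,(22,150,90),(35,255,255));n,l,s,ce=cv2.connectedComponentsWithStats(m)
print([(s[i].tolist(),ce[i].round(1).tolist()) for i in range(1,n) if s[i,4]>20])
m=cv2.inRange(hsv,(45,120,30),(85,255,255));n,l,s,ce=cv2.connectedComponentsWithStats(m)
print('green',[(s[i].tolist()) for i in range(1,n) if s[i,4]>20])
"
```

```text
t: 12.1
eef_pos: [0.6659, 0.0964, 0.2826]
tool_rot: [0.305, 0.557, 0.738, -0.228]
contact_force: [-0.1, -0.0, -0.0]
gripper_width: 1.001
grasp_force: 0.0
[-0.84574398  0.54919778  0.39147778  1.60311094  0.58984776  1.26810346
 -0.46333422]
{'x': np.float64(-0.1222), 'y': np.float64(-0.0061), 'z': np.float64(0.0121), 'ax': np.float64(-0.2977), 'ay': np.float64(0.7425), 'az': np.float64(-0.7298)}
{'x': np.float64(-0.1222), 'y': np.float64(-0.0061), 'z': np.float64(0.0121), 'ax': np.float64(-0.6052), 'ay': np.float64(0.6148), 'az': np.float64(-1.4754)}
[[310.82893002 226.54793968]
 [311.1697703  176.79465946]
 [311.30813068 156.59786053]]
[([0, 101, 13, 16, 160], [5.2, 108.7]), ([296, 156, 13, 5, 45], [303.0, 158.4]), ([313, 156, 13, 5, 45], [318.0, 158.4]), ([47, 180, 11, 15, 51], [52.7, 187.3]), ([294, 217, 33, 16, 421], [309.9, 224.6])]
green [[303, 119, 16, 14, 190]]
```

```bash
python3 -m jog '[{"x":-0.07,"y":0,"z":-0.07,"ax":0,"ay":0,"az":0},{"x":-0.07,"y":0,"z":-0.07,"ax":0,"ay":0,"az":0},{"x":-0.122,"y":-0.006,"z":0.012,"ax":-0.605,"ay":0.615,"az":-1.475},{"x":-0.122,"y":-0.006,"z":0.012,"ax":-0.605,"ay":0.615,"az":-1.475},{"x":-0.122,"y":-0.006,"z":0.012,"ax":-0.605,"ay":0.615,"az":-1.475},{"x":-0.122,"y":-0.006,"z":0.012,"ax":-0.605,"ay":0.615,"az":-1.475},{"x":-0.122,"y":-0.006,"z":0.012,"ax":-0.605,"ay":0.615,"az":-1.475},{"x":-0.122,"y":-0.006,"z":0.012,"ax":-0.605,"ay":0.615,"az":-1.475},{"x":-0.122,"y":-0.006,"z":0.012,"ax":-0.605,"ay":0.615,"az":-1.475},{"x":-0.122,"y":-0.006,"z":0.012,"ax":-0.605,"ay":0.615,"az":-1.475},{"x":-0.122,"y":-0.006,"z":0.012,"ax":-0.605,"ay":0.615,"az":-1.475}]'
python3 -c "
from h import *
print(get_obs()['q']);go([.686,.003,.36],105.4,0)"
```

```text
t: 13.25
eef_pos: [0.6834, -0.0052, 0.3561]
tool_rot: [0.068, 0.023, 0.996, -0.057]
contact_force: [0.7, -0.1, -0.8]
gripper_width: 1.002
grasp_force: 0.0
[-0.25076743  0.33976393  0.13892013  1.49402279  0.09199939  1.19455883
  1.37342168]
{'x': np.float64(-0.0028), 'y': np.float64(0.0079), 'z': np.float64(-0.0044), 'ax': np.float64(-0.1312), 'ay': np.float64(0.1192), 'az': np.float64(-0.3141)}
```

```bash
python3 -m jog '[{"x":-0.003,"y":0.008,"z":-0.004,"ax":-0.131,"ay":0.119,"az":-0.314},{"x":-0.003,"y":0.008,"z":-0.004,"ax":-0.131,"ay":0.119,"az":-0.314},{"x":-0.003,"y":0.008,"z":-0.004,"ax":-0.131,"ay":0.119,"az":-0.314},{"x":-0.003,"y":0.008,"z":-0.004,"ax":-0.131,"ay":0.119,"az":-0.314},{"x":-0.003,"y":0.008,"z":-0.004,"ax":-0.131,"ay":0.119,"az":-0.314}]'
cat > look.py <<'E'
from h import *
import sys
def top(f,z,guess,half=40):
    ca,a=snap('wrist',f); p=proj(ca,[*guess,z])[0]; x,y=p.astype(int)
    hsv=cv2.cvtColor(a,cv2.COLOR_BGR2HSV); m=cv2.inRange(hsv,(20,120,70),(36,255,255)); k=np.zeros_like(m); k[y-half:y+half,x-half:x+half]=1; m=m*k
    n,l,s,ce=cv2.connectedComponentsWithStats(m); i=1+np.argmax(s[1:,4]); print('yellow',s[i],'world',onz(ca,*ce[i],z),'pred px',p)
    b=((hsv[...,2]<75)&(k>0)).astype('uint8'); n,l,s2,c2=cv2.connectedComponentsWithStats(b|(l==i).astype('uint8'))
    j=l[int(ce[i][1]),int(ce[i][0])]; pts=np.argwhere(l==j)[:,::-1].astype(np.float32); r=cv2.minAreaRect(pts); print(r)
    bp=cv2.boxPoints(r); W=np.array([onz(ca,*q,z) for q in bp]); e=W[1]-W[0]; print('box yaw',np.degrees(np.arctan2(e[1],e[0]))%90,np.linalg.norm(e),np.linalg.norm(W[2]-W[1]),W.mean(0))
E
python3 -c "
from look import *
o=get_obs();print(o['q'],o['torque'],o['contact_force']);top('w8.png',.22,[.686,.003])
go([.686,.003,.36],105.4,0)"
```

```text
t: 13.75
eef_pos: [0.6868, 0.004, 0.3593]
tool_rot: [0.001, -0.131, 0.991, -0.001]
contact_force: [-0.1, -0.1, 0.4]
gripper_width: 0.999
grasp_force: 0.0
[-0.1429125   0.41823318  0.06651719  1.35955139 -0.02486942  1.36220398
  1.75634471] [ 0.03770168 -0.06365155 -0.00896408] [-0.07623756 -0.06161596  0.439584  ]
yellow [302 173  30  30 711] world [0.6850624  0.00354917 0.22      ] pred px [315.53187274 188.41731467]
((316.5, 180.0), (60.0, 49.0), 90.0)
box yaw 15.061750928719519 0.04093913724129757 0.05250256721805668 [0.67924938 0.0020478  0.22      ]
{'x': np.float64(0.0011), 'y': np.float64(-0.0015), 'z': np.float64(-0.0002), 'ax': np.float64(-0.0029), 'ay': np.float64(0.0025), 'az': np.float64(-0.0049)}
```

```bash
python3 -m jog '[{"x":0.002,"y":-0.0005,"z":0.05,"ax":-0.003,"ay":0.0025,"az":-0.004},{"x":0.002,"y":-0.0005,"z":0.10,"ax":-0.003,"ay":0.0025,"az":-0.004},{"x":0.002,"y":-0.0005,"z":0.13,"ax":-0.003,"ay":0.0025,"az":-0.004},{"x":0.002,"y":-0.0005,"z":0.155,"ax":-0.003,"ay":0.0025,"az":-0.004},{"x":0.002,"y":-0.0005,"z":0.175,"ax":-0.003,"ay":0.0025,"az":-0.004},{"x":0.002,"y":-0.0005,"z":0.186,"ax":-0.003,"ay":0.0025,"az":-0.004},{"x":0.002,"y":-0.0005,"z":0.186,"ax":-0.003,"ay":0.0025,"az":-0.004},{"x":0.002,"y":-0.0005,"z":0.186,"ax":-0.003,"ay":0.0025,"az":-0.004}]'
python3 -c "
from h import *
o=get_obs();print(o['q'],o['torque'],o['contact_force']);go([.685,.0033,.173],105.4,0)"
```

```text
t: 14.6
eef_pos: [0.6865, 0.0042, 0.1757]
tool_rot: [0.001, -0.135, 0.991, 0.0]
contact_force: [-0.1, -0.7, 0.9]
gripper_width: 0.997
grasp_force: 0.0
[-0.12937135  0.54452657  0.04735272  1.58097401 -0.02946297  1.01451796
  1.7674364 ] [-0.01132355 -0.0199517   0.00677495] [-0.13223366 -0.66399224  0.89570398]
{'x': np.float64(0.0017), 'y': np.float64(-0.0004), 'z': np.float64(0.0027), 'ax': np.float64(0.0001), 'ay': np.float64(0.0023), 'az': np.float64(0.0012)}
```

```bash
python3 -m jog '[{"x":0.0015,"y":0,"z":0.001,"ax":0,"ay":0.002,"az":0},{"x":0.0015,"y":0,"z":0.001,"ax":0,"ay":0.002,"az":0},{"x":0.0015,"y":0,"z":0.001,"ax":0,"ay":0.002,"az":0},{"x":0.0015,"y":0,"z":0.001,"ax":0,"ay":0.002,"az":0},{"x":0.0015,"y":0,"z":0.001,"ax":0,"ay":0.002,"az":0},{"x":0.0015,"y":0,"z":0.001,"ax":0,"ay":0.002,"az":0}]' 0 60
python3 -c "
from h import *
o=get_obs();print(o['q'],o['torque'],o['contact_force'],o['eef_pos'])"
```

```text
t: 15.2
eef_pos: [0.6851, 0.0034, 0.1746]
tool_rot: [0.0, -0.134, 0.991, 0.0]
contact_force: [-1.2, 0.5, 6.0]
gripper_width: 0.51
grasp_force: 62.3
[-0.12867129  0.54438846  0.0474651   1.58389095 -0.02922438  1.01381531
  1.76791216] [-0.08756064  0.33761954  0.09111458] [-1.17766628  0.48343058  6.03606349] [0.68510691 0.00337863 0.17460062]
```

```bash
python3 -m jog '[{"x":0,"y":0,"z":0,"ax":0,"ay":0,"az":0.12},{"x":0,"y":0,"z":0,"ax":0,"ay":0,"az":0.24},{"x":0,"y":0,"z":0,"ax":0,"ay":0,"az":0.36},{"x":0,"y":0,"z":0,"ax":0,"ay":0,"az":0.48},{"x":0,"y":0,"z":0,"ax":0,"ay":0,"az":0.6},{"x":0,"y":0,"z":0,"ax":0,"ay":0,"az":0.72},{"x":0,"y":0,"z":0,"ax":0,"ay":0,"az":0.84},{"x":0,"y":0,"z":0,"ax":0,"ay":0,"az":0.84}]'
cat > st.py <<'E'
from h import *
o=get_obs();x=quat(o['tool_rot']).as_matrix()[:,1];print('yh',np.arctan2(x[1],x[0]),'q7',o['q'][6].round(3),'tq',o['torque'].round(3),'F',o['contact_force'].round(1),o['eef_pos'].round(4))
E
python3 st.py
```

```text
t: 16.0
eef_pos: [0.6863, 0.0029, 0.1746]
tool_rot: [0.001, 0.282, 0.959, -0.0]
contact_force: [2.5, -1.9, 3.2]
gripper_width: 0.505
grasp_force: 62.4
yh 0.9994540043476653 q7 1.026 tq [-0.461 -0.846  0.01 ] F [ 2.5 -1.9  3.2] [0.6863 0.0029 0.1746]
```

```bash
python3 -m jog '[{"x":0,"y":0,"z":0,"ax":0,"ay":0,"az":0.12},{"x":0,"y":0,"z":0,"ax":0,"ay":0,"az":0.24},{"x":0,"y":0,"z":0,"ax":0,"ay":0,"az":0.36},{"x":0,"y":0,"z":0,"ax":0,"ay":0,"az":0.48},{"x":0,"y":0,"z":0,"ax":0,"ay":0,"az":0.6},{"x":0,"y":0,"z":0,"ax":0,"ay":0,"az":0.6}]'
python3 st.py
python3 -m jog '[{"x":0,"y":0,"z":0,"ax":0,"ay":0,"az":0.1},{"x":0,"y":0,"z":0,"ax":0,"ay":0,"az":0.15},{"x":0,"y":0,"z":0,"ax":0,"ay":0,"az":0.15}]'
python3 st.py
```

```text
t: 16.6
eef_pos: [0.687, 0.0034, 0.1746]
tool_rot: [0.002, 0.552, 0.834, 0.001]
contact_force: [5.9, -2.3, 2.8]
gripper_width: 0.51
grasp_force: 62.3
yh 0.4012607021553664 q7 0.503 tq [-0.285 -1.455  0.04 ] F [ 5.9 -2.3  2.8] [0.687  0.0034 0.1746]
t: 16.9
eef_pos: [0.6871, 0.0033, 0.1747]
tool_rot: [0.002, 0.612, 0.791, 0.001]
contact_force: [6.3, -1.3, 2.3]
gripper_width: 0.51
grasp_force: 62.2
yh 0.2530939129615505 q7 0.374 tq [-0.307 -1.587  0.065] F [ 6.3 -1.3  2.3] [0.6871 0.0033 0.1747]
```

```bash
for i in 1; do
python3 -m jog '[{"x":0,"y":0.001,"z":0,"ax":0,"ay":0,"az":0.06},{"x":0,"y":0.001,"z":0,"ax":0,"ay":0,"az":0.12},{"x":0,"y":0.001,"z":0,"ax":0,"ay":0,"az":0.12}]' | head -1; python3 st.py
python3 -m jog '[{"x":0,"y":0,"z":0,"ax":0,"ay":0,"az":0.06},{"x":0,"y":0,"z":0,"ax":0,"ay":0,"az":0.12},{"x":0,"y":0,"z":0,"ax":0,"ay":0,"az":0.12}]'| head -1; python3 st.py
python3 -m jog '[{"x":0,"y":0,"z":0,"ax":0,"ay":0,"az":0.06},{"x":0,"y":0,"z":0,"ax":0,"ay":0,"az":0.12},{"x":0,"y":0,"z":0,"ax":0,"ay":0,"az":0.12}]'| head -1; python3 st.py
done
```

```text
t: 17.2
yh 0.13304708158708423 q7 0.27 tq [-0.31  -1.362  0.027] F [ 5.5 -0.4  4.5] [0.6874 0.0034 0.1746]
t: 17.5
yh 0.013089259118553962 q7 0.166 tq [-0.444 -1.524 -0.007] F [ 5.6 -1.3  3.6] [0.6875 0.0034 0.1746]
t: 17.8
yh -0.10685500430782535 q7 0.063 tq [-0.448 -1.578  0.021] F [ 6.8 -1.9  3. ] [0.6877 0.0034 0.1746]
```

```bash

python3 -m jog '[{"x":0,"y":0.001,"z":0,"ax":0,"ay":0,"az":0.06},{"x":0,"y":0.001,"z":0,"ax":0,"ay":0,"az":0.12},{"x":0,"y":0.001,"z":0,"ax":0,"ay":0,"az":0.12}]' | head -1; python3 st.py
python3 -m jog '[{"x":0,"y":0,"z":0,"ax":0,"ay":0,"az":0.06},{"x":0,"y":0,"z":0,"ax":0,"ay":0,"az":0.12},{"x":0,"y":0,"z":0,"ax":0,"ay":0,"az":0.12}]'| head -1; python3 st.py
```

```text
t: 18.1
yh -0.2268546951988668 q7 -0.04 tq [-4.390e-01 -1.205e+00  1.000e-03] F [ 4.8 -0.1  4.7] [0.688  0.0034 0.1746]
t: 18.4
yh -0.34634665943619436 q7 -0.142 tq [-0.551 -1.545  0.225] F [ 6.3 -2.1  3.5] [0.6885 0.0032 0.1746]
```

```bash
python3 -c "
from h import *
c,im=snap('scene','s9.png');hsv=cv2.cvtColor(im,cv2.COLOR_BGR2HSV)
m=cv2.inRange(hsv,(45,100,30),(85,255,255));ys,xs=np.nonzero(m);print(len(xs),xs.mean(),ys.mean())"
```

```text
15 276.26666666666665 208.06666666666666
```

```bash

python3 -m jog '[{"x":0,"y":0,"z":0,"ax":0,"ay":0,"az":0.03},{"x":0,"y":0,"z":0,"ax":0,"ay":0,"az":0.03}]' | head -1; python3 st.py
python3 -m jog '[{"x":0,"y":0,"z":0,"ax":0,"ay":0,"az":0.03},{"x":0,"y":0,"z":0,"ax":0,"ay":0,"az":0.03}]' | head -1; python3 st.py
```

```text
t: 18.65
yh -0.3753930478449267 q7 -0.167 tq [-0.618 -1.7    0.292] F [ 5.6 -2.4  4.1] [0.6886 0.0031 0.1746]
t: 18.85
yh -0.40543253589497386 q7 -0.193 tq [-0.584 -1.681  0.313] F [ 5.9 -2.2  3.3] [0.6887 0.003  0.1746]
```

```bash

for k in a; do python3 -m jog '[{"x":0,"y":0,"z":0,"ax":0,"ay":0,"az":0.04},{"x":0,"y":0,"z":0,"ax":0,"ay":0,"az":0.04}]' | head -1; python3 st.py
python3 -m jog '[{"x":0,"y":0,"z":0,"ax":0,"ay":0,"az":0.05},{"x":0,"y":0,"z":0,"ax":0,"ay":0,"az":0.05}]' | head -1; python3 st.py
python3 -m jog '[{"x":0,"y":0,"z":0,"ax":0,"ay":0,"az":0.05},{"x":0,"y":0,"z":0,"ax":0,"ay":0,"az":0.05}]' | head -1; python3 st.py; done
```

```text
t: 19.05
yh -0.44568381819994324 q7 -0.227 tq [-0.676 -1.729  0.311] F [ 6.6 -2.   2.8] [0.6887 0.0029 0.1746]
t: 19.25
yh -0.496030515179276 q7 -0.27 tq [-0.675 -1.847  0.234] F [ 6.9 -2.3  2.1] [0.6888 0.0028 0.1746]
t: 19.45
yh -0.5460343289827575 q7 -0.313 tq [-0.837 -1.861  0.335] F [ 7.5 -3.2  3.1] [0.6888 0.0028 0.1746]
```

Torque has levelled off at about 0.31–0.33 N m, which is the clutch slipping at roughly 0.2 rad. I stop turning, back off a little within the claws' free play, and lift straight up.

```bash
python3 -m jog '[{"x":0,"y":0,"z":0,"ax":0,"ay":0,"az":-0.08},{"x":0,"y":0,"z":0,"ax":0,"ay":0,"az":-0.18},{"x":0,"y":0,"z":0,"ax":0,"ay":0,"az":-0.18}]' | head -1; python3 st.py
python3 -m jog '[{"x":0,"y":0,"z":-0.003,"ax":0,"ay":0,"az":0},{"x":0,"y":0,"z":-0.006,"ax":0,"ay":0,"az":0},{"x":0,"y":0,"z":-0.01,"ax":0,"ay":0,"az":0},{"x":0,"y":0,"z":-0.015,"ax":0,"ay":0,"az":0}]'; python3 st.py
```

```text
t: 19.75
yh -0.36260380361352595 q7 -0.156 tq [-0.331 -0.499  0.061] F [ 0.9 -0.2  7.1] [0.6872 0.0034 0.1746]
t: 20.15
eef_pos: [0.6864, 0.0032, 0.187]
tool_rot: [-0.0, 0.824, 0.566, -0.001]
contact_force: [6.4, -2.5, -7.5]
gripper_width: 0.508
grasp_force: 61.8
yh -0.3665797710699798 q7 -0.167 tq [-0.62  -1.567  0.039] F [ 6.4 -2.5 -7.5] [0.6864 0.0032 0.187 ]
```

```bash
python3 -m jog '[{"x":0,"y":0,"z":-0.02,"ax":0,"ay":0,"az":0},{"x":0,"y":0,"z":-0.05,"ax":0,"ay":0,"az":0},{"x":0,"y":0,"z":-0.09,"ax":0,"ay":0,"az":0},{"x":0,"y":0,"z":-0.13,"ax":0,"ay":0,"az":0},{"x":0,"y":0,"z":-0.15,"ax":0,"ay":0,"az":0},{"x":0,"y":0,"z":-0.15,"ax":0,"ay":0,"az":0}]'; python3 st.py; python3 -c "
from h import *
go([.60,.14,.34],-21);go([.45,.28,.34],-21)
ca,a=snap('wrist','w10.png');hsv=cv2.cvtColor(a,cv2.COLOR_BGR2HSV)
p=proj(ca,[[.686,.003,.142]])[0];m=cv2.inRange(hsv,(45,120,25),(85,255,255));n,l,s,ce=cv2.connectedComponentsWithStats(m);print(p,[s[i].tolist() for i in range(1,n) if s[i,4]>30])
"
```

```text
t: 20.75
eef_pos: [0.687, 0.0037, 0.3407]
tool_rot: [-0.0, 0.824, 0.566, 0.001]
contact_force: [-0.4, 0.3, -2.3]
gripper_width: 0.508
grasp_force: 65.0
yh -0.3668345421025719 q7 -0.226 tq [-0.056 -0.07   0.001] F [-0.4  0.3 -2.3] [0.687  0.0037 0.3407]
{'x': np.float64(0.096), 'y': np.float64(-0.1301), 'z': np.float64(0.0008), 'ax': np.float64(0.0004), 'ay': np.float64(-0.0014), 'az': np.float64(-0.0003)}
{'x': np.float64(0.1729), 'y': np.float64(-0.3203), 'z': np.float64(0.0009), 'ax': np.float64(0.0004), 'ay': np.float64(-0.0014), 'az': np.float64(-0.0003)}
[317.86809063 175.81264076] [[302, 157, 34, 36, 657]]
```

```bash
python3 -m jog '[{"x":0.096,"y":-0.13,"z":0,"ax":0,"ay":0,"az":0},{"x":0.096,"y":-0.13,"z":0,"ax":0,"ay":0,"az":0},{"x":0.096,"y":-0.13,"z":0,"ax":0,"ay":0,"az":0},{"x":0.173,"y":-0.32,"z":0,"ax":0,"ay":0,"az":0},{"x":0.173,"y":-0.32,"z":0,"ax":0,"ay":0,"az":0},{"x":0.173,"y":-0.32,"z":0,"ax":0,"ay":0,"az":0},{"x":0.173,"y":-0.32,"z":0,"ax":0,"ay":0,"az":0},{"x":0.173,"y":-0.32,"z":0,"ax":0,"ay":0,"az":0},{"x":0.173,"y":-0.32,"z":0,"ax":0,"ay":0,"az":0},{"x":0.173,"y":-0.32,"z":0,"ax":0,"ay":0,"az":0},{"x":0.173,"y":-0.32,"z":0,"ax":0,"ay":0,"az":0}]'; python3 st.py
python3 - <<'E'
from h import *
c,a=load('w10.png');hsv=cv2.cvtColor(a,cv2.COLOR_BGR2HSV)
m=cv2.inRange(hsv,(45,120,25),(85,255,255));ys,xs=np.nonzero(m)
W=np.array([onz(c,x,y,.140)[:2] for x,y in zip(xs,ys)])-[.686,.003]
r=np.hypot(*W.T);t=np.degrees(np.arctan2(W[:,1],W[:,0]))
for k in range(-180,180,10):
    s=(t>=k)&(t<k+10); print(k,round(r[s].max()*1e3,1) if s.any() else 0,end=' | ')
c1,a1=load('top0.png')
# spare cap & mat check by this wrist view
ca,im=snap('wrist','w11.png');hsv=cv2.cvtColor(im,cv2.COLOR_BGR2HSV)
b=cv2.inRange(hsv,(105,150,40),(125,255,255));n,l,s,ce=cv2.connectedComponentsWithStats(b);i=1+np.argmax(s[1:,4]);print('\nmat px',s[i])
x,y,w,h,_=s[i]
pts=np.argwhere(l==i)[:,::-1].astype(np.float32)
hull=cv2.approxPolyDP(cv2.convexHull(pts),8,True)[:,0]
print([(q.tolist(),onz(ca,*q,.004)[:2].round(3).tolist()) for q in hull])
wm=cv2.inRange(hsv,(0,0,150),(180,70,255));n,l,s,ce=cv2.connectedComponentsWithStats(wm)
print('white',[(s[i].tolist(),onz(ca,*ce[i],.02)[:2].round(3).tolist()) for i in range(1,n) if 150<s[i,4]<4000])
go([.45,.28,.0546],-21)
E
```

```text
t: 21.9
eef_pos: [0.4511, 0.2789, 0.3378]
tool_rot: [0.0, 0.825, 0.565, -0.002]
contact_force: [0.7, -0.9, -2.9]
gripper_width: 0.506
grasp_force: 65.0
yh -0.3708677262594302 q7 -0.947 tq [ 0.004 -0.006 -0.026] F [ 0.7 -0.9 -2.9] [0.4511 0.2789 0.3378]
-180 17.0 | -170 13.3 | -160 12.3 | -150 12.5 | -140 12.8 | -130 13.0 | -120 13.5 | -110 13.6 | -100 18.9 | -90 19.3 | -80 14.4 | -70 14.0 | -60 13.6 | -50 13.1 | -40 13.2 | -30 12.7 | -20 18.0 | -10 19.0 | 0 19.4 | 10 17.1 | 20 14.4 | 30 14.6 | 40 14.5 | 50 14.7 | 60 15.1 | 70 19.4 | 80 20.1 | 90 19.5 | 100 13.6 | 110 13.5 | 120 12.8 | 130 12.2 | 140 11.8 | 150 14.4 | 160 15.7 | 170 17.2 | 
mat px [ 263   59  131  128 9273]
[([393.0, 147.0], [0.553, 0.252]), ([300.0, 186.0], [0.41, 0.247]), ([263.0, 104.0], [0.406, 0.372]), ([361.0, 59.0], [0.549, 0.377])]
white [([335, 76, 30, 33, 449], [0.52, 0.344]), ([436, 361, 42, 39, 722], [0.523, -0.163])]
{'x': np.float64(0.0011), 'y': np.float64(-0.0013), 'z': np.float64(0.2835), 'ax': np.float64(-0.0013), 'ay': np.float64(0.002), 'az': np.float64(-0.005)}
```

The lugs turned about 1.91 rad in total, so the cap is at its stop and the clutch slipped about 0.2 rad. The mat and spare cap are confirmed, so I lower onto the mat.

```bash
python3 -m jog '[{"x":0.001,"y":-0.004,"z":0.05,"ax":0,"ay":0.002,"az":0},{"x":0.001,"y":-0.004,"z":0.1,"ax":0,"ay":0.002,"az":0},{"x":0.001,"y":-0.004,"z":0.15,"ax":0,"ay":0.002,"az":0},{"x":0.001,"y":-0.004,"z":0.2,"ax":0,"ay":0.002,"az":0},{"x":0.001,"y":-0.004,"z":0.24,"ax":0,"ay":0.002,"az":0},{"x":0.001,"y":-0.004,"z":0.265,"ax":0,"ay":0.002,"az":0},{"x":0.001,"y":-0.004,"z":0.276,"ax":0,"ay":0.002,"az":0},{"x":0.001,"y":-0.004,"z":0.276,"ax":0,"ay":0.002,"az":0},{"x":0.001,"y":-0.004,"z":0.276,"ax":0,"ay":0.002,"az":0}]'; python3 st.py; python3 -c "
from h import *
go([.45,.284,.0546],-21)"
```

```text
t: 22.85
eef_pos: [0.4484, 0.283, 0.064]
tool_rot: [-0.001, 0.825, 0.565, 0.001]
contact_force: [-0.1, 0.7, -2.0]
gripper_width: 0.508
grasp_force: 65.1
yh -0.370217545182556 q7 -0.729 tq [ 0.009 -0.027  0.007] F [-0.1  0.7 -2. ] [0.4484 0.283  0.064 ]
{'x': np.float64(0.0015), 'y': np.float64(0.0011), 'z': np.float64(0.0094), 'ax': np.float64(0.0), 'ay': np.float64(-0.0032), 'az': np.float64(-0.0037)}
```

```bash
python3 -m jog '[{"x":0,"y":0,"z":0.004,"ax":0,"ay":-0.002,"az":0},{"x":0,"y":0,"z":0.007,"ax":0,"ay":-0.002,"az":0},{"x":0,"y":0,"z":0.009,"ax":0,"ay":-0.002,"az":0},{"x":0,"y":0,"z":0.009,"ax":0,"ay":-0.002,"az":0}]'; python3 st.py
python3 -m jog '[{"x":0,"y":0,"z":0.001,"ax":0,"ay":0,"az":0},{"x":0,"y":0,"z":0.0015,"ax":0,"ay":0,"az":0},{"x":0,"y":0,"z":0.0015,"ax":0,"ay":0,"az":0}]'; python3 st.py
```

```text
t: 23.25
eef_pos: [0.4474, 0.2834, 0.0547]
tool_rot: [-0.001, 0.825, 0.565, 0.0]
contact_force: [-1.1, -0.2, 2.9]
gripper_width: 0.506
grasp_force: 65.7
yh -0.36905236999385926 q7 -0.722 tq [0.033 0.28  0.001] F [-1.1 -0.2  2.9] [0.4474 0.2834 0.0547]
t: 23.55
eef_pos: [0.4475, 0.2835, 0.0545]
tool_rot: [-0.001, 0.825, 0.565, 0.0]
contact_force: [-6.3, -2.2, 20.2]
gripper_width: 0.508
grasp_force: 67.7
yh -0.369431237920835 q7 -0.721 tq [-0.588  1.269 -0.012] F [-6.3 -2.2 20.2] [0.4475 0.2835 0.0545]
```

Standing on the mat. I'll ease off, release and retreat.

```bash
python3 -m jog '[{"x":0,"y":0,"z":-0.0013,"ax":0,"ay":0,"az":0},{"x":0,"y":0,"z":-0.0013,"ax":0,"ay":0,"az":0}]'|head -1; python3 st.py
python3 -m jog '[{"x":0,"y":0,"z":0,"ax":0,"ay":0,"az":0},{"x":0,"y":0,"z":0,"ax":0,"ay":0,"az":0},{"x":0,"y":0,"z":0,"ax":0,"ay":0,"az":0},{"x":0,"y":0,"z":0,"ax":0,"ay":0,"az":0},{"x":0,"y":0,"z":0,"ax":0,"ay":0,"az":0},{"x":0,"y":0,"z":-0.015,"ax":0,"ay":0,"az":0},{"x":0,"y":0,"z":-0.04,"ax":0,"ay":0,"az":0},{"x":0,"y":0,"z":-0.08,"ax":0,"ay":0,"az":0},{"x":0,"y":0,"z":-0.13,"ax":0,"ay":0,"az":0},{"x":0,"y":0,"z":-0.18,"ax":0,"ay":0,"az":0},{"x":0,"y":0,"z":-0.22,"ax":0,"ay":0,"az":0},{"x":0,"y":0,"z":-0.22,"ax":0,"ay":0,"az":0}]' 1
python3 -c "
from look import *
top('w12.png',.1,[.4475,.2835])
ca,im=load('w12.png');hsv=cv2.cvtColor(im,cv2.COLOR_BGR2HSV)
wm=cv2.inRange(hsv,(0,0,150),(180,70,255));n,l,s,ce=cv2.connectedComponentsWithStats(wm)
print('white',[(s[i].tolist(),onz(ca,*ce[i],.02)[:2].round(3).tolist()) for i in range(1,n) if 150<s[i,4]<4000])
"; python3 st.py
```

```text
t: 23.75
yh -0.36912311625940536 q7 -0.722 tq [-0.256  0.541  0.011] F [-2.7 -0.6  8.9] [0.4475 0.2834 0.0546]
t: 24.95
eef_pos: [0.4503, 0.2844, 0.2795]
tool_rot: [-0.001, 0.825, 0.565, 0.005]
contact_force: [0.8, -0.2, -0.2]
gripper_width: 1.0
grasp_force: 0.0
yellow [299 171  28  27 585] world [0.44403843 0.28272629 0.1       ] pred px [315.79801807 181.91799926]
((313.5, 179.5), (49.0, 43.0), 90.0)
box yaw 68.78838175125146 0.041269334867315925 0.04886138595350503 [0.44611228 0.28612522 0.1       ]
white [([252, 0, 34, 10, 240], [0.465, 0.468]), ([338, 80, 27, 29, 375], [0.517, 0.348])]
yh -0.3692361066468552 q7 -0.915 tq [-0.023  0.06   0.017] F [ 0.3  0.5 -0.3] [0.4488 0.2838 0.2765]
```

The tool's top is at about z = 0.10 over the placing point, so it stands upright. The spare cap has not moved and the gripper is clear.

```bash
python3 -c "
from station import *
print(hand_in())"
```

```text
the job is handed in; nothing more can be done
None
```

I handed the job in at about 25 s: the green cap is at its stop with the clutch slipped an estimated 0.2 rad, and the tool stands socket-down on the blue mat with the gripper clear; the spare cap has not moved, and I did not re-check the other loose things by camera.

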